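Bring the slot of a disc to the top and set the dial gauge over it

TASK

Turn the steel disc on the bench centres by its rim until the slot milled across its rim is at the very top and the disc stands still. Then set the dial gauge stand down upright on the table beside the bench centres, on whichever long side has room, so that its stylus hangs free just over the middle of the slot. Let go, and leave everything else where it lies.

Things in the scene. Friction and masses are not known exactly. Their poses are not given: they have to be found in the camera images.
- bench: Bench centres, fixed: blue bed 90 mm wide (x; feet 100), 300 long (y), 30 high, with a head and a tailstock (blocks 70 wide, 56 long, centred 100 mm along +y and -y, 131 high, lever ball on top to 159); handwheel ends at y = -170 mm. Place and yaw (up to 0.35 rad) vary. Origin on the table under the middle of the disc; y along the axle, x level across it, z up.
- disc: Plain steel disc (gear blank) on a mandrel between the centres, 140 mm in diameter, 28 thick, 2.4 kg, balanced; axle level along the bench's y, 108 mm above the table (top at 178). Spins freely both ways, no stop; bearing drag about 0.02 N m: it stays where left, coasts a little if let go while turning. Origin at its centre, y along the axle, z from centre to slot.
- slot (a point): The slot, 14 mm wide and 6 deep with a dark floor, cut straight across the 28 mm wide rim of the disc, the only one (two round 6 mm drillings in the rim are not it). Point: middle of the slot at rim level, 70 mm from the axle. Starts more than 97 degrees from the top, hidden from above. A fingertip pressed on the rim with a few newtons and moved along it drags the rim along.
- stand: Dial gauge stand, loose, 0.85 kg: foot 60 (x) x 50 (y) x 55 mm high, switch knob 15 mm out at -x, round column 12 mm thick over the foot's middle, 310 high, clamp block on it from 210 to 234 high, arm along +x at 222 with a dial gauge (56 mm across, from 206 to 270 high) 95 mm from the column. Origin under the foot's middle. Starts left or right of the bench, arm roughly to the robot's right.
- stylus (a point): Lower tip of the dial gauge's stylus (4 mm thick), on the stand's x axis 95 mm from the column; 184 mm high with the stand on the table, so it hangs 6 mm above the top of the disc. There the foot stands beside the bed below the disc's overhang (which a foot lifted by 60 mm would strike): bring it in from the side with the foot close to the table.
- column_top (a point): Top of the stand's column, 310 mm above its underside. Above the clamp (234 to 310 mm) the column can be gripped from above with the fingers closing across the arm.
- pinion: Bystander: small steel gear with hub, 50 mm in diameter, 44 high, on the table close to the bed's middle on one of its two long sides (which one varies); the stand fits on the other side. Origin under its middle.
- vblock: Bystander: steel V-block 60 x 40 x 42 mm high, origin under its middle. It, ring_gauge, cup and weight stand beside the bed's long sides, about 105 mm from its middle along y and 100 mm off the axle; which is where varies.
- ring_gauge: Bystander: steel ring 54 mm in diameter, 20 high, origin under its middle.
- cup: Bystander: aluminium cup 52 mm in diameter, 40 high, origin under its middle.
- weight: Bystander: brass knob weight 44 mm in diameter, 48 high, origin under its middle.
- micrometer: Bystander: micrometer lying flat, about 110 x 80 mm, 18 high, on the side of the bench where the stand is not. Origin near the middle of its bow.

How it is judged:
On the way, in this order (a step that is already met when the one before it is completed fails the run):
1. the slot is at the top of the disc (within 6 mm) and the disc is at rest (x of slot in the frame of bench between -0.006 and 0.006 m and height (world z) of slot above 0.16 m and angular speed of disc below 0.1 rad/s), for 0.3 s.
2. the stand is upright on the table with the stylus over the slot (horizontal distance between stylus and slot below 0.008 m and angle between stand's own z axis and vertical below 0.04 rad and height (world z) of stand between -0.003 and 0.003 m), for 0.3 s.
At the end, for the whole second after the job is handed in: The slot is at the top of the disc, its middle within 6 mm of straight above the axle, and the disc is at rest; the stand is upright (within 0.04 rad) with its foot on the table, at rest, its stylus within 8 mm (seen from above) of the middle of the slot and not touching the disc (all of step 1 and all of step 2 and contact force between stand and disc below 0.1 N and linear speed of stand below 0.02 m/s).
It fails at once if the stand knocks against the disc (more than 5 N) (contact force between stand and disc above 5 N).
It fails at once if the stand is tipped by more than 0.5 rad (angle between stand's own z axis and vertical above 0.5 rad).
It fails at once if a bystander is moved by more than 20 mm (distance of any of pinion, vblock, ring_gauge, cup, weight, micrometer from where it was at the start of the episode above 0.02 m).
It also fails if it takes over 72 s, if anything falls off the work surface, if the arm or the gripper's body presses on something with over 40 N, if the wrist force passes 120 N, or if a joint passes its speed limit or range.

ROBOT

A 6-joint arm with a two-finger parallel gripper is mounted at the origin on the work surface. World frame = base frame: x ahead of the robot, y to its left, z up, the work surface at z = 0. Lengths are in m, angles in rad, forces in N, time in s.
With the tool pointing down it reaches from about 0.25 to 0.85 m from the base axis. Payload 12.5 kg.
Tool frame: the origin (TCP) lies on the centre line of the jaws, within the pads' length; the fingertips stand 19 mm ahead of it and the grasp point (between the pads) is the TCP (nose_length is the distance from the TCP to the fingertips, in m); z points along the fingers, y is the line along which they close (so a half turn about z gives the same grasp; the last joint's range is limited). The gripper opens to 93 mm and grips with 3 to 60 N. Pads are 15 mm wide; open, the fingers measure 128 mm over their backs; the gripper's body (75 mm by 188 mm) begins 65 mm behind the grasp point.
Start: joints at [-1.369, 0.351, 1.652, -0, 1.139, -0.085], TCP at [0.156, -0.528, 0.238] pointing down, gripper open.
Joint ranges: [-2.75, 2.75], [-0.79, 2.1], [0.01, 2.65], [-1.57, 4.71], [0.07, 3.14], [-2.87, 2.87]. Speed limits (rad/s): [2.22, 2.22, 2.79, 3.14, 3.14, 3.14].

INTERFACE

Orientations are given as [roll, pitch, yaw] about the fixed x, y, z axes, in that order (R = Rz(yaw) Ry(pitch) Rx(roll)).
In Python, from cell import read_state, camera, job_done, nose_length gives the robot as it stands.
- The arm moves only by the tool move_arm, never from a script. Its argument "increments" is a list of rows, each an object with "fingers": the opening, from 0 (shut) to 1 (fully open); "offset": the shift along the tool's x, y, z in cm, a list of three; "rot": the turn, a rotation vector about the tool's x, y, z in rad, a list of three. A call has 1 to 10 rows; each row shifts and turns the commanded pose from where the row before left it, along the tool's axes as they then stand; what a row does not reach is not made up. A row lasts 1/12 s, in which the tool goes at most 41.7 mm and 7.16 degrees, less where a joint would pass 70% of its speed; a pose out of reach is approached as far as the arm can. A call with a gripper value outside its range is refused whole. The fingers move at their own pace and stop on an object; the grip force is fixed at half the most. Time passes only in rows, so rows that do not move let the fingers close. It gives the time, the measured TCP pose, the force, the opening and the grip force at its end, in the units of the state.
- read_state(): the state, without advancing time (a new reading comes with each control period).
- camera(name): name is "scene" or "top" or "wrist"; returns a dict with "color" (420x560x3 uint8, red, green, blue), "camera_matrix" (3x3 intrinsics, pixels), "position" and "rotation" of the camera in the world. Camera axes: x right, y up, looking along -z (the intrinsics and any distortion apply to the point x, -y, -z); pixel columns grow to the right and rows downward; lengths in m; the calibration is good to about 2 mm. A picture is of the moment at which its call begins. There is no depth.
- job_done(): hands the job in; it is judged then, once.
The state is a dict: "time_s": time; "joints": joint angles; "dq": joint speeds; "effort": joint torques, N m; "position": TCP position; "eef_rot": TCP orientation; "wrist_force": force on the tool from outside, world axes, zero at the start; "ft_torque": the same for the moment, N m; "gripper_width": finger opening in m; "finger_force": force on a finger pad.
Only numpy, scipy, OpenCV 4.12 (cv2) and the standard library are available. Lean on these libraries where they do the work, as an engineer would, in place of code of your own. Each camera call takes 0.05 s, during which the arm holds its last target. There are 200 camera calls.

## Working session

There is one attempt and no reset: what is moved stays moved. The work goes in short steps, Python scripts to look and compute and a tool call to move; the robot and the scene stay as the last step left them, time stands still between calls to the robot, and variables do not carry over. Pictures are saved under pics/ and viewed, at most 13 in all, crops included, and the job is handed in when it is done.

Besides the shell and the picture viewer there is one more tool, called after "Request:" as name([rows], argument=value, ...), one row to a line, values as JSON. move_arm: Moves the arm, as the interface text tells. Its arguments: {"type":"object","properties":{"increments":{"type":"array","items":{"type":"object","properties":{"fingers":{"type":"number"},"offset":{"type":"array","items":{"type":"number"}},"rot":{"type":"array","items":{"type":"number"}}}}}},"required":["increments"]}

```bash
mkdir -p pics; ls; python3 - <<'E'
from cell import *
import cv2,numpy as np
s=read_state();print(s['time_s'],s['position'],s['eef_rot'],s['wrist_force'],nose_length() if callable(nose_length) else nose_length)
for n in ["scene","top"]:
    c=camera(n);cv2.imwrite(f"pics/{n}0.png",c["color"][...,::-1]);print(n,c["camera_matrix"],c["position"],c["rotation"],[k for k in c])
    np.savez(f"{n}0.npz",**{k:c[k] for k in ("color","camera_matrix","position","rotation")})
E
```

```text
pics
0.0 [ 0.15554837 -0.52721015  0.23708105] [-3.14041525e+00 -1.09410602e-04  2.86780414e-01] [-0.37948607  0.3384917  -0.26161066] 0.019
scene [[436.23076927   0.         282.1616543 ]
 [  0.         436.23076927 210.77484036]
 [  0.           0.           1.        ]] [ 0.92975451 -0.51935246  0.99164495] [ 0.63215469 -0.00910365  0.63508024] ['color', 'camera_matrix', 'position', 'rotation']
top [[448.30465128   0.         278.84483654]
 [  0.         448.30465128 215.12064406]
 [  0.           0.           1.        ]] [ 0.37769497 -0.05997557  1.2803172 ] [ 0.1971743  -0.0025567  -1.57310836] ['color', 'camera_matrix', 'position', 'rotation']
```

View pics/scene0.png

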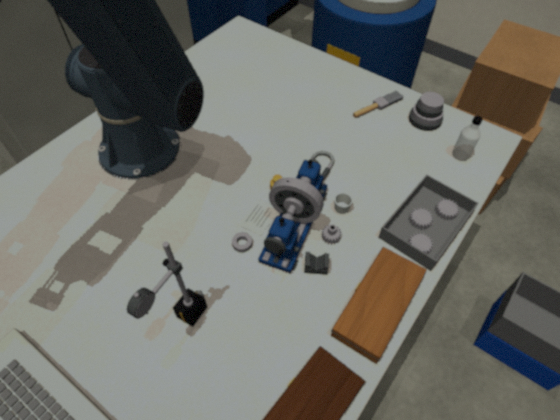

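View pics/top0.png

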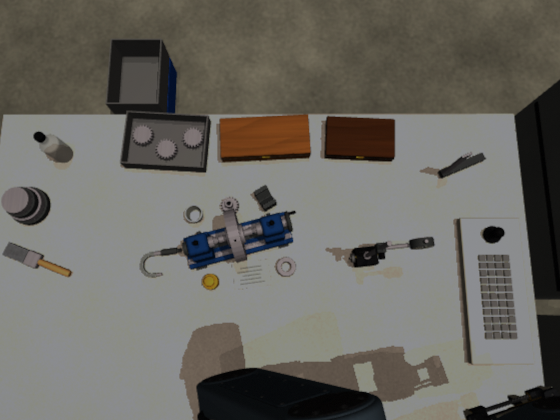

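The scene view shows the bench at about (297,210), the stand at about (185,300) and the pinion at (333,233). In the top view, the bench runs (190,250) to (290,225), the pinion is on the far side at (229,203), and the stand foot is at (365,255) with its arm pointing right. The near side, between the weight (210,282) and the ring (286,267), is free.

```bash
cat > h.py <<'E'
import numpy as np, cv2
from scipy.spatial.transform import Rotation as R
def RM(r):
    r=np.asarray(r); return r if r.shape==(3,3) else R.from_euler('xyz',r).as_matrix()
def plane(c,uv,z):
    K=c["camera_matrix"];u,v=uv
    d=RM(c["rotation"])@np.array([(u-K[0,2])/K[0,0],-(v-K[1,2])/K[1,1],-1])
    p=np.asarray(c["position"]); return p+d*(z-p[2])/d[2]
def proj(c,P):
    K=c["camera_matrix"];q=(np.atleast_2d(P)-c["position"])@RM(c["rotation"])
    return np.c_[K[0,2]+K[0,0]*q[:,0]/-q[:,2],K[1,2]-K[1,1]*q[:,1]/-q[:,2]]
E
python3 - <<'E'
from h import *
t=dict(np.load("top0.npz"));s=dict(np.load("scene0.npz"))
# blue bed mask
hsv=cv2.cvtColor(t["color"],cv2.COLOR_RGB2HSV)
m=cv2.inRange(hsv,(100,120,40),(125,255,255));m[:190]=0;m[290:]=0
n,l,st,ce=cv2.connectedComponentsWithStats(m)
pts=np.argwhere(m>0)[:,::-1].astype(np.float32);print(cv2.minAreaRect(pts),len(pts))
r=plane(t,cv2.minAreaRect(pts)[0],.05);print(r)
a=cv2.resize(t["color"][190:300,170:310],None,fx=5,fy=5,interpolation=cv2.INTER_CUBIC)
cv2.imwrite("pics/a.png",a[...,::-1])
b=cv2.resize(s["color"][145:280,225:365],None,fx=4,fy=4,interpolation=cv2.INTER_CUBIC)
cv2.imwrite("pics/b.png",b[...,::-1])
d=cv2.resize(t["color"][225:285,330:450],None,fx=4,fy=4,interpolation=cv2.INTER_CUBIC)
b=cv2.copyMakeBorder(b,0,0,0,max(0,0),0)
canvas=np.zeros((600,800,3),np.uint8);
aa=cv2.resize(t["color"][190:300,170:310],None,fx=4,fy=4,interpolation=cv2.INTER_CUBIC)
canvas=np.zeros((600,800,3),np.uint8);bb=cv2.resize(b,(400,386));canvas[:386,400:]=bb;x=cv2.resize(t["color"][195:290,175:308],(400,286),interpolation=cv2.INTER_CUBIC);canvas[:286,:400]=x
canvas[390:600,:420]=cv2.resize(d,(420,210))
cv2.imwrite("pics/c.png",canvas[...,::-1])
E
```

```text
((237.42507934570312, 239.5515899658203), (31.892446517944336, 105.7698745727539), 75.11373901367188) 1525
[0.55471849 0.0511124  0.05      ]
```

View pics/c.png

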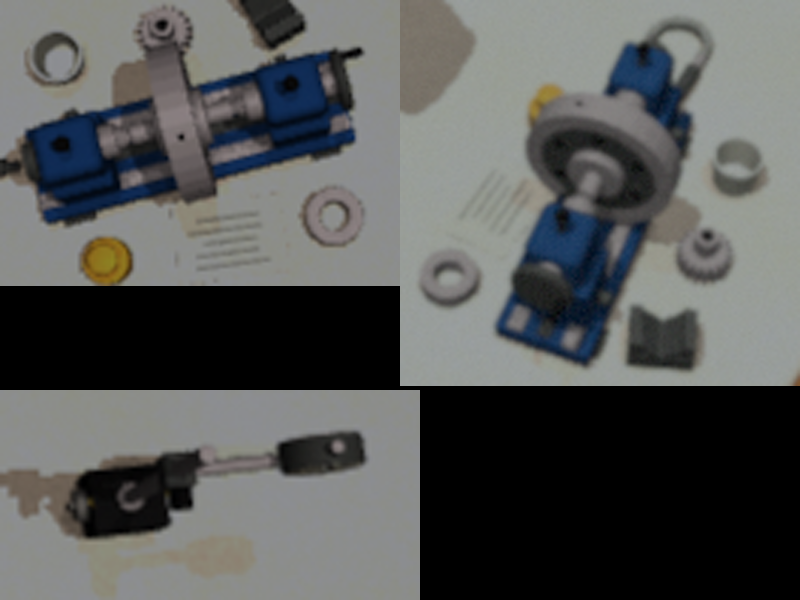

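The crop shows a drilling near the rim's top at canvas (181,136), with lever balls at canvas (60,145) and (289,84). No slot is visible on the upper rim, and the stand's column top is near canvas (205,452). Next I'll work out the positions.

```bash
python3 - <<'E'
from h import *
t=dict(np.load("top0.npz"));s=dict(np.load("scene0.npz"))
A=plane(t,(194.9,243.2),.152);B=plane(t,(271.1,222.9),.152);print("balls",A,B,(A+B)/2,np.linalg.norm(A-B),"yaw",np.arctan2(-(A-B)[0],(A-B)[1]))
# balls scene: canvas (643,50),(560,215) scale 400/140
As=plane(s,(225+(643-400)/2.857,145+50/2.857),.152);Bs=plane(s,(225+(560-400)/2.857,145+215/2.857),.152);print("scene",As,Bs,(As+Bs)/2)
print("drill",plane(t,(175+181/3.008,195+136/3.008),.178))
print("coltop",plane(t,(388.6,242.7),.31),plane(s,(167.5,244),.31))
# disc rim ends in top view, at z .108 
for uv in [(165,42),(200,200)]: print(plane(t,(175+uv[0]/3.008,195+uv[1]/3.008),.12))
# foot top via dark mask; gauge in top
hsv=cv2.cvtColor(t["color"],cv2.COLOR_RGB2GRAY);m=((hsv<70)*255).astype(np.uint8);m[:225]=0;m[285:]=0;m[:,:340]=0;m[:,445:]=0
n,l,st,ce=cv2.connectedComponentsWithStats(m)
for i in range(1,n):
  if st[i,4]>20: print(st[i],ce[i],plane(t,ce[i],.055),plane(t,ce[i],.23),cv2.minAreaRect(np.argwhere(l==i)[:,::-1].astype(np.float32)))
E
```

```text
balls [0.53092651 0.1494737  0.152     ] [ 0.58283829 -0.04352626  0.152     ] [0.5568824  0.05297372 0.152     ] 0.19985949471874362 yaw 0.2627543709246815
scene [0.53688839 0.1488227  0.152     ] [ 0.58525447 -0.04357162  0.152     ] [0.56107143 0.05262554 0.152     ]
drill [0.53465857 0.04511104 0.178     ]
coltop [ 0.50973768 -0.30222336  0.31      ] [ 0.51521209 -0.29997473  0.31      ]
[0.62633315 0.0661088  0.12      ]
[0.48740858 0.0333836  0.12      ]
[408 237  26  12 233] [420.68240343 242.9055794 ] [ 0.54369439 -0.45431317  0.055     ] [ 0.51998633 -0.39799381  0.23      ] ((420.54876708984375, 242.93899536132812), (10.38056468963623, 25.6201171875), 83.6598129272461)
[349 242  39  25 643] [367.82270607 254.61741835] [ 0.51165386 -0.30725667  0.055     ] [ 0.49252183 -0.27193995  0.23      ] ((368.6949462890625, 255.19674682617188), (20.30827522277832, 40.10671615600586), 77.73522186279297)
```

Request:
move_arm([
  {"fingers": 1, "offset": [2.75, -2.2, 0]},
  {"fingers": 1, "offset": [2.75, -2.2, 0]},
  {"fingers": 1, "offset": [2.75, -2.2, 0]},
  {"fingers": 1, "offset": [2.75, -2.2, 0]},
  {"fingers": 1, "offset": [2.75, -2.2, 0]},
  {"fingers": 1, "offset": [2.75, -2.2, 0]},
  {"fingers": 1, "offset": [2.75, -2.2, 0]},
  {"fingers": 1, "offset": [2.75, -2.2, 0]},
  {"fingers": 1, "offset": [2.75, -2.2, 0]},
  {"fingers": 1, "offset": [2.75, -2.2, 0]},
])

```text
invalid input
```

Request:
move_arm([
  {"fingers": 1, "offset": [2.75, -2.2, 0]},
  {"fingers": 1, "offset": [2.75, -2.2, 0]},
  {"fingers": 1, "offset": [2.75, -2.2, 0]},
  {"fingers": 1, "offset": [2.75, -2.2, 0]},
  {"fingers": 1, "offset": [2.75, -2.2, 0]},
  {"fingers": 1, "offset": [2.75, -2.2, 0]},
  {"fingers": 1, "offset": [2.75, -2.2, 0]},
  {"fingers": 1, "offset": [1.4, -2.2, 0]},
  {"fingers": 1, "offset": [0, 0, 0]},
  {"fingers": 1, "offset": [0, 0, 0]},
])

```text
invalid input
```

```bash
python3 - <<'E'
from cell import *
from h import *
s=read_state();print(s['time_s'],s['position'],s['eef_rot'])
for n in ["wrist"]:
    c=camera(n);cv2.imwrite(f"pics/{n}1.png",c["color"][...,::-1]);print(n,c["camera_matrix"],c["position"],c["rotation"])
    np.savez(f"{n}1.npz",**{k:c[k] for k in ("color","camera_matrix","position","rotation")})
    print(proj(c,[[.558,.052,.178],[.511,-.301,.31]]))
E
```

```text
0.1 [ 0.15555914 -0.52725238  0.23716016] [-3.14056158e+00 -6.42549387e-05  2.86823692e-01]
wrist [[330.622376     0.         281.96979302]
 [  0.         330.622376   204.73338499]
 [  0.           0.           1.        ]] [ 0.22074629 -0.50817159  0.38373337] [-0.2461245   0.00213024 -1.28335617]
[[-1476.26950406 -1860.03951441]
 [ 3985.30584413 11195.60384297]]
```

View pics/wrist1.png

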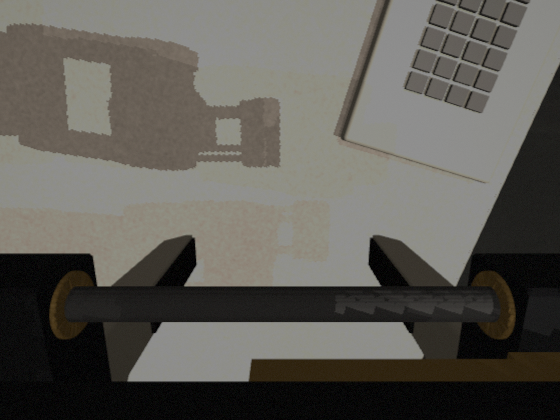

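The move was refused, probably because the rows had no "rot". The wrist view shows only the table and the fingers.

Request:
move_arm([
  {"fingers": 1, "offset": [2.75, -2.2, 0], "rot": [0, 0, 0]},
  {"fingers": 1, "offset": [2.75, -2.2, 0], "rot": [0, 0, 0]},
  {"fingers": 1, "offset": [2.75, -2.2, 0], "rot": [0, 0, 0]},
  {"fingers": 1, "offset": [2.75, -2.2, 0], "rot": [0, 0, 0]},
  {"fingers": 1, "offset": [2.75, -2.2, 0], "rot": [0, 0, 0]},
  {"fingers": 1, "offset": [2.75, -2.2, 0], "rot": [0, 0, 0]},
  {"fingers": 1, "offset": [2.75, -2.2, 0], "rot": [0, 0, 0]},
  {"fingers": 1, "offset": [2.75, -2.2, 0], "rot": [0, 0, 0]},
  {"fingers": 1, "offset": [2.75, -2.2, 0], "rot": [0, 0, 0]},
  {"fingers": 1, "offset": [2.75, -2.2, 0], "rot": [0, 0, 0]},
])

```text
time_s: 0.98
position: [0.3577, -0.2371, 0.2377]
eef_rot: [3.142, -0.0, 0.287]
wrist_force: [0.5, -1.2, 0.4]
gripper_width: 0.0928
finger_force: 0.0
```

Request:
move_arm([
  {"fingers": 1, "offset": [2.74, -2.2, 0], "rot": [0, 0, 0]},
  {"fingers": 1, "offset": [2.74, -2.2, 0], "rot": [0, 0, 0]},
  {"fingers": 1, "offset": [2.74, -2.2, 0], "rot": [0, 0, 0]},
  {"fingers": 1, "offset": [2.74, -2.2, 0], "rot": [0, 0, 0]},
  {"fingers": 1, "offset": [2.74, -2.2, 0], "rot": [0, 0, 0]},
  {"fingers": 1, "offset": [2.74, -2.2, 0], "rot": [0, 0, 0]},
  {"fingers": 1, "offset": [2.74, -2.2, 0], "rot": [0, 0, 0]},
  {"fingers": 1, "offset": [2.74, -2.2, 0], "rot": [0, 0, 0]},
  {"fingers": 1, "offset": [2.74, -2.2, 0], "rot": [0, 0, 0]},
  {"fingers": 1, "offset": [2.74, -2.2, 0], "rot": [0, 0, 0.03]},
])

```text
time_s: 1.82
position: [0.5583, 0.0516, 0.2374]
eef_rot: [-3.142, 0.0, 0.257]
wrist_force: [1.3, -0.7, 0.6]
gripper_width: 0.0931
finger_force: 0.0
```

Request:
move_arm([
  {"fingers": 1, "offset": [0, 0, 0], "rot": [0, 0, 0]},
  {"fingers": 1, "offset": [0, 0, 0], "rot": [0, 0, 0]},
])

```text
time_s: 1.98
position: [0.5578, 0.0509, 0.237]
eef_rot: [-3.141, 0.001, 0.259]
wrist_force: [-0.3, -1.2, 0.1]
gripper_width: 0.0927
finger_force: 0.0
```

```bash
cat >> h.py <<'E'
def snap(n,f):
    from cell import camera
    c=camera(n);cv2.imwrite(f"pics/{f}.png",c["color"][...,::-1]);c={k:np.asarray(c[k]) for k in ("color","camera_matrix","position","rotation")}
    np.savez(f+".npz",**c);return c
E
python3 - <<'E'
from cell import *
from h import *
s=read_state();print(s['time_s'],s['position'],s['eef_rot'])
c=snap("wrist","w2");print(proj(c,[[.558,.052,.178],[.558-.0677,.052-.0179,.108]]))
E
```

```text
1.9833 [0.55784503 0.0509381  0.23699659] [-3.14143985e+00  1.02078233e-03  2.59243348e-01]
[[280.80346556 228.21699136]
 [281.1293114  277.37992051]]
```

View pics/w2.png

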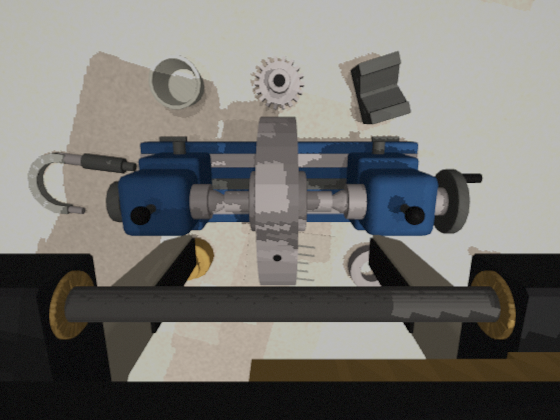

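The wrist view shows the disc with its rim centred at column 277 (top around row 228), the drilling at (277,258), and no slot on the upper half. Next I'll grip the rim across its faces, tilted towards the robot, and sweep it round the axle.

Request:
move_arm([
  {"fingers": 1, "offset": [0, -0.2, 2.4], "rot": [0, 0, 0]},
  {"fingers": 1, "offset": [0, 0, 2.4], "rot": [0, 0, 0]},
  {"fingers": 1, "offset": [0, 0, 2.4], "rot": [0, 0, 0]},
  {"fingers": 1, "offset": [-0.57, 0, 0.03], "rot": [0, 0.1, 0]},
  {"fingers": 1, "offset": [-0.57, 0, 0.03], "rot": [0, 0.1, 0]},
  {"fingers": 1, "offset": [-0.57, 0, 0.03], "rot": [0, 0.1, 0]},
  {"fingers": 1, "offset": [-0.57, 0, 0.03], "rot": [0, 0.1, 0]},
  {"fingers": 1, "offset": [-0.57, 0, 0.03], "rot": [0, 0.1, 0]},
  {"fingers": 1, "offset": [-0.57, 0, 0.03], "rot": [0, 0.1, 0]},
  {"fingers": 1, "offset": [-0.57, 0, 0.03], "rot": [0, 0.1, 0]},
])

```text
time_s: 2.87
position: [0.5277, 0.0499, 0.157]
eef_rot: [-3.116, -0.565, 0.259]
wrist_force: [0.7, 1.0, -0.2]
gripper_width: 0.0927
finger_force: 0.0
```

Request:
move_arm([
  {"fingers": 0, "offset": [0, 0, 0], "rot": [0, 0, 0]},
  {"fingers": 0, "offset": [0, 0, 0], "rot": [0, 0, 0]},
  {"fingers": 0, "offset": [0, 0, 0], "rot": [0, 0, 0]},
  {"fingers": 0, "offset": [0, 0, 0], "rot": [0, 0, 0]},
  {"fingers": 0, "offset": [0, 0, 0], "rot": [0, 0, 0]},
  {"fingers": 0, "offset": [0, 0, 0], "rot": [0, 0, 0]},
  {"fingers": 0, "offset": [0, 0, 0], "rot": [0, 0, 0]},
  {"fingers": 0, "offset": [0, 0, 0], "rot": [0, 0, 0]},
])

```text
time_s: 3.53
position: [0.5292, 0.0516, 0.1571]
eef_rot: [-3.115, -0.563, 0.261]
wrist_force: [-0.4, -1.1, -0.1]
gripper_width: 0.0442
finger_force: 0.0
```

Request:
move_arm([
  {"fingers": 0, "offset": [0, 0, 0], "rot": [0, 0, 0]},
  {"fingers": 0, "offset": [0, 0, 0], "rot": [0, 0, 0]},
  {"fingers": 0, "offset": [0, 0, 0], "rot": [0, 0, 0]},
  {"fingers": 0, "offset": [0, 0, 0], "rot": [0, 0, 0]},
  {"fingers": 0, "offset": [0.2, 0, 0.01], "rot": [0, -0.035, 0]},
  {"fingers": 0, "offset": [0.4, 0, 0.015], "rot": [0, -0.07, 0]},
  {"fingers": 0, "offset": [0.4, 0, 0.015], "rot": [0, -0.07, 0]},
  {"fingers": 0, "offset": [0.4, 0, 0.015], "rot": [0, -0.07, 0]},
])

```text
time_s: 4.2
position: [0.5428, 0.0507, 0.1625]
eef_rot: [-3.125, -0.331, 0.267]
wrist_force: [16.5, -24.5, -28.2]
gripper_width: 0.0281
finger_force: 29.8
```

Request:
move_arm([
  {"fingers": 0, "offset": [0, 0.1, 0.1], "rot": [0, 0, 0]},
  {"fingers": 0, "offset": [0.4, 0, 0.015], "rot": [0, -0.07, 0]},
])

```text
time_s: 4.37
position: [0.5471, 0.0518, 0.1634]
eef_rot: [-3.123, -0.266, 0.27]
wrist_force: [15.2, -14.9, -22.8]
gripper_width: 0.028
finger_force: 29.8
```

Request:
move_arm([
  {"fingers": 0, "offset": [0, 0.1, 0.1], "rot": [0, 0, 0]},
  {"fingers": 0, "offset": [0.4, 0, 0.015], "rot": [0, -0.07, 0]},
  {"fingers": 0, "offset": [0.4, 0, 0.015], "rot": [0, -0.07, 0]},
  {"fingers": 0, "offset": [0.4, 0, 0.015], "rot": [0, -0.07, 0]},
])

```text
time_s: 4.7
position: [0.559, 0.055, 0.1644]
eef_rot: [-3.123, -0.052, 0.275]
wrist_force: [7.6, -17.3, -10.2]
gripper_width: 0.0284
finger_force: 29.9
```

Request:
move_arm([
  {"fingers": 0, "offset": [0.4, 0.15, 0.015], "rot": [0, -0.07, 0]},
  {"fingers": 0, "offset": [0.4, 0.05, 0.015], "rot": [0, -0.07, 0]},
  {"fingers": 0, "offset": [0.4, 0, 0.015], "rot": [0, -0.07, 0]},
  {"fingers": 0, "offset": [0.4, 0, 0.015], "rot": [0, -0.07, 0]},
  {"fingers": 0, "offset": [0.4, 0, 0.015], "rot": [0, -0.07, 0]},
])

```text
time_s: 5.12
position: [0.5774, 0.0598, 0.1607]
eef_rot: [-3.12, 0.301, 0.283]
wrist_force: [2.4, -9.3, -7.9]
gripper_width: 0.0284
finger_force: 30.0
```

Request:
move_arm([
  {"fingers": 0, "offset": [0.4, 0.05, 0.015], "rot": [0, -0.07, 0]},
  {"fingers": 0, "offset": [0.4, 0, 0.015], "rot": [0, -0.07, 0]},
  {"fingers": 0, "offset": [0.4, 0, 0.015], "rot": [0, -0.07, 0]},
  {"fingers": 0, "offset": [0.4, 0, 0.015], "rot": [0, -0.07, 0]},
  {"fingers": 0, "offset": [0.4, 0, 0.015], "rot": [0, -0.07, 0]},
  {"fingers": 0, "offset": [0, 0, 0], "rot": [0, 0, 0]},
])

```text
time_s: 5.62
position: [0.5939, 0.0642, 0.1498]
eef_rot: [-3.115, 0.657, 0.293]
wrist_force: [-3.4, -12.7, -1.0]
gripper_width: 0.028
finger_force: 30.1
```

```bash
python3 - <<'E'
from cell import *
from h import *
s=read_state();print(s['time_s'],s['position'],s['eef_rot'])
t=snap("top","t3")
x=cv2.resize(t["color"][195:290,175:308],(665,475),interpolation=cv2.INTER_CUBIC);cv2.imwrite("pics/t3c.png",x[...,::-1])
E
```

```text
5.6167 [0.59391635 0.06420901 0.14978895] [-3.11510483  0.65659235  0.29271629]
```

View pics/t3c.png

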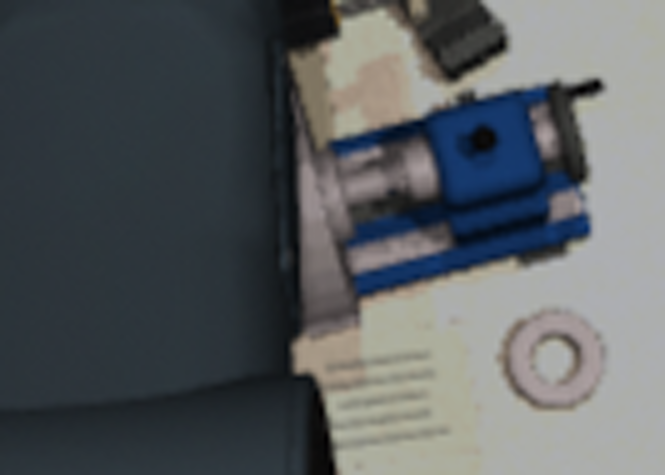

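The arm hides half of the disc in this view, and the visible part of the rim shows no slot. I'll release, arc back and take another stroke.

Request:
move_arm([
  {"fingers": 0.7, "offset": [0, 0, 0], "rot": [0, 0, 0]},
  {"fingers": 0.7, "offset": [0, 0, 0], "rot": [0, 0, 0]},
  {"fingers": 0.7, "offset": [0, 0, 0], "rot": [0, 0, 0]},
  {"fingers": 0.7, "offset": [-0.45, 0, 0.015], "rot": [0, 0.08, 0]},
  {"fingers": 0.7, "offset": [-0.45, 0, 0.015], "rot": [0, 0.08, 0]},
  {"fingers": 0.7, "offset": [-0.45, 0, 0.015], "rot": [0, 0.08, 0]},
  {"fingers": 0.7, "offset": [-0.45, 0, 0.015], "rot": [0, 0.08, 0]},
  {"fingers": 0.7, "offset": [-0.45, 0, 0.015], "rot": [0, 0.08, 0]},
  {"fingers": 0.7, "offset": [-0.45, 0, 0.015], "rot": [0, 0.08, 0]},
  {"fingers": 0.7, "offset": [-0.45, 0, 0.015], "rot": [0, 0.08, 0]},
])

```text
time_s: 6.5
position: [0.5659, 0.058, 0.1643]
eef_rot: [-3.117, 0.083, 0.279]
wrist_force: [0.3, -0.1, 0.4]
gripper_width: 0.0654
finger_force: 0.0
```

Request:
move_arm([
  {"fingers": 0.7, "offset": [0, 0, 0], "rot": [0, 0, 0]},
])

```text
time_s: 6.58
position: [0.5644, 0.0576, 0.1645]
eef_rot: [-3.117, 0.084, 0.279]
wrist_force: [-0.9, -0.8, 0.2]
gripper_width: 0.065
finger_force: 0.0
```

Request:
move_arm([
  {"fingers": 0.7, "offset": [-0.1, 0.3, 0], "rot": [-0.025, 0, 0.02]},
  {"fingers": 0.7, "offset": [-0.45, 0, 0.015], "rot": [0, 0.08, 0]},
  {"fingers": 0.7, "offset": [-0.45, 0, 0.015], "rot": [0, 0.08, 0]},
  {"fingers": 0.7, "offset": [-0.45, 0, 0.015], "rot": [0, 0.08, 0]},
  {"fingers": 0.7, "offset": [-0.45, 0, 0.015], "rot": [0, 0.08, 0]},
  {"fingers": 0.7, "offset": [-0.45, 0, 0.015], "rot": [0, 0.08, 0]},
  {"fingers": 0.7, "offset": [-0.45, 0, 0.015], "rot": [0, 0.08, 0]},
  {"fingers": 0.7, "offset": [-0.45, 0, 0.015], "rot": [0, 0.08, 0]},
  {"fingers": 0.7, "offset": [-0.45, 0, 0.015], "rot": [0, 0.08, 0]},
  {"fingers": 0, "offset": [0, 0, 0], "rot": [0, 0, 0]},
])

```text
time_s: 7.42
position: [0.5331, 0.0484, 0.1556]
eef_rot: [-3.135, -0.523, 0.261]
wrist_force: [0.8, 0.1, -0.9]
gripper_width: 0.0617
finger_force: 0.0
```

Request:
move_arm([
  {"fingers": 0, "offset": [0, 0, 0], "rot": [0, 0, 0]},
  {"fingers": 0, "offset": [0, 0, 0], "rot": [0, 0, 0]},
  {"fingers": 0, "offset": [0, 0, 0], "rot": [0, 0, 0]},
  {"fingers": 0, "offset": [0, 0, 0], "rot": [0, 0, 0]},
  {"fingers": 0, "offset": [0, 0, 0], "rot": [0, 0, 0]},
  {"fingers": 0, "offset": [0, 0, 0], "rot": [0, 0, 0]},
])

```text
time_s: 7.92
position: [0.5343, 0.0483, 0.1565]
eef_rot: [-3.137, -0.523, 0.262]
wrist_force: [1.4, 6.7, -1.4]
gripper_width: 0.0277
finger_force: 30.0
```

Request:
move_arm([
  {"fingers": 0, "offset": [0.2, -0.05, 0.01], "rot": [0, -0.035, 0]},
  {"fingers": 0, "offset": [0.4, 0, 0.015], "rot": [0, -0.07, 0]},
  {"fingers": 0, "offset": [0.4, 0, 0.015], "rot": [0, -0.07, 0]},
  {"fingers": 0, "offset": [0.4, 0, 0.015], "rot": [0, -0.07, 0]},
  {"fingers": 0, "offset": [0.4, 0, 0.015], "rot": [0, -0.07, 0]},
  {"fingers": 0, "offset": [0.4, 0, 0.015], "rot": [0, -0.07, 0]},
  {"fingers": 0, "offset": [0.4, 0, 0.015], "rot": [0, -0.07, 0]},
  {"fingers": 0, "offset": [0.4, 0, 0.015], "rot": [0, -0.07, 0]},
])

```text
time_s: 8.58
position: [0.5603, 0.0552, 0.1624]
eef_rot: [-3.139, 0.011, 0.262]
wrist_force: [-1.7, -0.8, -17.0]
gripper_width: 0.0277
finger_force: 30.0
```

Request:
move_arm([
  {"fingers": 0, "offset": [0.4, 0, 0.015], "rot": [0, -0.07, 0]},
  {"fingers": 0, "offset": [0.4, 0, 0.015], "rot": [0, -0.07, 0]},
  {"fingers": 0, "offset": [0.4, 0, 0.015], "rot": [0, -0.07, 0]},
  {"fingers": 0, "offset": [0.4, 0, 0.015], "rot": [0, -0.07, 0]},
  {"fingers": 0, "offset": [0.4, 0, 0.015], "rot": [0, -0.07, 0]},
  {"fingers": 0, "offset": [0.4, 0, 0.015], "rot": [0, -0.07, 0]},
  {"fingers": 0, "offset": [0.4, 0, 0.015], "rot": [0, -0.07, 0]},
  {"fingers": 0, "offset": [0.4, 0, 0.015], "rot": [0, -0.07, 0]},
  {"fingers": 0, "offset": [0, 0, 0], "rot": [0, 0, 0]},
])

```text
time_s: 9.33
position: [0.5891, 0.0629, 0.1516]
eef_rot: [-3.139, 0.576, 0.264]
wrist_force: [-15.4, -5.6, -9.9]
gripper_width: 0.0276
finger_force: 30.0
```

Request:
move_arm([
  {"fingers": 0.7, "offset": [0, 0, 0], "rot": [0, 0, 0]},
  {"fingers": 0.7, "offset": [0, 0, 0], "rot": [0, 0, 0]},
  {"fingers": 0.7, "offset": [0, 0, 0], "rot": [0, 0, 0]},
  {"fingers": 0.7, "offset": [-0.45, 0, 0], "rot": [0, 0.08, 0]},
  {"fingers": 0.7, "offset": [-0.45, 0, -1], "rot": [0, 0.08, 0]},
  {"fingers": 0.7, "offset": [-0.45, 0, -1], "rot": [0, 0.08, 0]},
  {"fingers": 0.7, "offset": [-0.45, 0, -1], "rot": [0, 0.08, 0]},
  {"fingers": 0.7, "offset": [-0.45, 0, -1], "rot": [0, 0.08, 0]},
  {"fingers": 0.7, "offset": [-0.45, 0, -1.5], "rot": [0, 0.08, 0]},
  {"fingers": 0.7, "offset": [-0.45, 0, -1.5], "rot": [0, 0.08, 0]},
])

```text
time_s: 10.17
position: [0.5799, 0.0604, 0.2337]
eef_rot: [-3.139, -0.004, 0.263]
wrist_force: [0.7, -0.1, -0.0]
gripper_width: 0.0648
finger_force: 0.0
```

Request:
move_arm([
  {"fingers": 0.7, "offset": [-1.0, 0, 0], "rot": [0, 0, 0]},
  {"fingers": 0.7, "offset": [0, 0, 0], "rot": [0, 0, 0]},
])

```text
time_s: 10.33
position: [0.5692, 0.0575, 0.2341]
eef_rot: [-3.139, -0.002, 0.263]
wrist_force: [-0.1, -0.6, 0.3]
gripper_width: 0.0649
finger_force: 0.0
```

```bash
python3 - <<'E'
from cell import *
from h import *
s=read_state();print(s['time_s'],s['position'],s['eef_rot'])
c=snap("wrist","w4");t=snap("top","t4")
u=np.zeros((600,800,3),np.uint8);u[:300,:400]=cv2.resize(c["color"],(400,300));
u[:, 420:]=cv2.resize(c["color"][90:300,213:346],(380,600),interpolation=cv2.INTER_CUBIC)
x=cv2.resize(t["color"][195:290,175:308],(400,286),interpolation=cv2.INTER_CUBIC);u[305:591,:400]=x
cv2.imwrite("pics/u4.png",u[...,::-1])
ang=np.radians(np.arange(-80,81,20));b=np.array([np.cos(.258),np.sin(.258)])
print(np.c_[np.arange(-80,81,20),proj(c,[[.558+.07*np.sin(a)*b[0],.053+.07*np.sin(a)*b[1],.108+.07*np.cos(a)] for a in ang])].round())
E
```

```text
10.3333 [0.56922782 0.05746263 0.23410635] [-3.13937029e+00 -1.50181772e-03  2.62650761e-01]
[[-80. 284. 298.]
 [-60. 284. 303.]
 [-40. 284. 297.]
 [-20. 284. 279.]
 [  0. 285. 248.]
 [ 20. 285. 211.]
 [ 40. 285. 176.]
 [ 60. 285. 150.]
 [ 80. 285. 137.]]
```

View pics/u4.png

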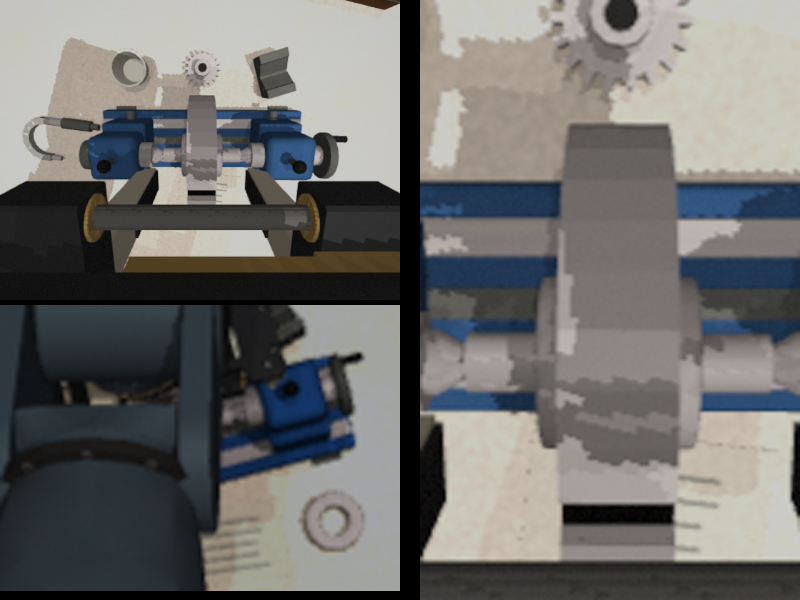

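The slot shows as a dark band in the wrist crop at rows 505–524, which is image rows 266.8–273.4 at column 282. That puts it about 15° short of the top on the robot's side.

```bash
python3 - <<'E'
from h import *
c=dict(np.load("w4.npz"));g=c["color"][255:285,276:290].mean(axis=(1,2));print(dict(zip(range(255,285),g.round())))
b=np.array([np.cos(.258),np.sin(.258)])
A=np.arange(-40,10,.1)
def P(r):
    a=np.radians(A);return proj(c,np.c_[.558+r*np.sin(a)*b[0],.053+r*np.sin(a)*b[1],.108+r*np.cos(a)])[:,1]
for r,row,o in [(.07,266.8,-5.74),(.064,273.4,6.28),(.07,273.4,5.74)]:
    v=P(r);i=np.where(A>-30)[0];print(r,A[i][np.argmin(abs(v[i]-row))]+o)
E
```

```text
{255: np.float64(157.0), 256: np.float64(161.0), 257: np.float64(162.0), 258: np.float64(162.0), 259: np.float64(162.0), 260: np.float64(162.0), 261: np.float64(162.0), 262: np.float64(162.0), 263: np.float64(162.0), 264: np.float64(162.0), 265: np.float64(162.0), 266: np.float64(91.0), 267: np.float64(7.0), 268: np.float64(9.0), 269: np.float64(8.0), 270: np.float64(6.0), 271: np.float64(6.0), 272: np.float64(8.0), 273: np.float64(52.0), 274: np.float64(99.0), 275: np.float64(108.0), 276: np.float64(109.0), 277: np.float64(110.0), 278: np.float64(109.0), 279: np.float64(108.0), 280: np.float64(107.0), 281: np.float64(136.0), 282: np.float64(142.0), 283: np.float64(142.0), 284: np.float64(142.0)}
0.07 -17.239999999999597
0.064 -14.81999999999973
0.07 -10.35999999999966
```

Request:
move_arm([
  {"fingers": 0.7, "offset": [-1.97, 0.1, 0], "rot": [0, 0, 0]},
  {"fingers": 0.7, "offset": [0, 0, 2.3], "rot": [0, 0, 0]},
  {"fingers": 0.7, "offset": [0, 0, 2.4], "rot": [0, 0, 0]},
  {"fingers": 0.7, "offset": [0, 0, 2.3], "rot": [0, 0.07, 0]},
  {"fingers": 0.4, "offset": [0, 0, 0], "rot": [0, 0.07, 0]},
  {"fingers": 0, "offset": [0, 0, 0], "rot": [0, 0, 0]},
  {"fingers": 0, "offset": [0, 0, 0], "rot": [0, 0, 0]},
  {"fingers": 0, "offset": [0, 0, 0], "rot": [0, 0, 0]},
  {"fingers": 0, "offset": [0, 0, 0], "rot": [0, 0, 0]},
  {"fingers": 0, "offset": [0, 0, 0], "rot": [0, 0, 0]},
])

```text
time_s: 11.27
position: [0.5519, 0.0521, 0.1625]
eef_rot: [-3.138, -0.138, 0.263]
wrist_force: [0.3, 5.3, 1.2]
gripper_width: 0.0298
finger_force: 4.4
```

Request:
move_arm([
  {"fingers": 0, "offset": [0, 0, 0], "rot": [0, 0, 0]},
  {"fingers": 0, "offset": [0, 0, 0], "rot": [0, 0, 0]},
  {"fingers": 0, "offset": [0, 0, 0], "rot": [0, 0, 0]},
])

```text
time_s: 11.52
position: [0.5515, 0.0529, 0.1624]
eef_rot: [-3.137, -0.139, 0.263]
wrist_force: [-0.7, 7.3, 1.0]
gripper_width: 0.0277
finger_force: 30.0
```

Request:
move_arm([
  {"fingers": 0, "offset": [0.22, -0.05, 0.005], "rot": [0, -0.04, 0]},
  {"fingers": 0, "offset": [0.33, 0, 0.01], "rot": [0, -0.06, 0]},
  {"fingers": 0, "offset": [0.33, 0, 0.01], "rot": [0, -0.06, 0]},
  {"fingers": 0, "offset": [0.33, 0, 0.01], "rot": [0, -0.06, 0]},
  {"fingers": 0, "offset": [0.33, 0, 0.01], "rot": [0, -0.06, 0]},
  {"fingers": 0, "offset": [0, 0, 0], "rot": [0, 0, 0]},
  {"fingers": 0, "offset": [0, 0, 0], "rot": [0, 0, 0]},
  {"fingers": 0, "offset": [0, 0, 0], "rot": [0, 0, 0]},
])

```text
time_s: 12.18
position: [0.5663, 0.0568, 0.1621]
eef_rot: [-3.138, 0.14, 0.264]
wrist_force: [1.8, 3.4, -1.6]
gripper_width: 0.0275
finger_force: 30.0
```

Request:
move_arm([
  {"fingers": 0.7, "offset": [0, 0, 0], "rot": [0, 0, 0]},
  {"fingers": 0.7, "offset": [0, 0, 0], "rot": [0, 0, 0]},
  {"fingers": 0.7, "offset": [0, 0, 0], "rot": [0, 0, 0]},
  {"fingers": 0.7, "offset": [0, 0, 0], "rot": [0, 0, 0]},
  {"fingers": 0.7, "offset": [0, 0, -2], "rot": [0, 0.07, 0]},
  {"fingers": 0.7, "offset": [0, 0, -2.5], "rot": [0, 0.07, 0]},
  {"fingers": 0.7, "offset": [0, 0, -2.5], "rot": [0, 0, 0]},
  {"fingers": 0.7, "offset": [0, 0, -2], "rot": [0, 0, 0]},
  {"fingers": 0.7, "offset": [0, 0, 0], "rot": [0, 0, 0]},
])

```text
time_s: 12.93
position: [0.5718, 0.0572, 0.2561]
eef_rot: [-3.14, -0.005, 0.263]
wrist_force: [1.5, -0.6, 0.3]
gripper_width: 0.0648
finger_force: 0.0
```

```bash
python3 - <<'E'
from cell import *
from h import *
s=read_state();print(s['time_s'],s['position'],s['eef_rot'])
c=snap("wrist","w5");t=snap("top","t5")
b=np.array([np.cos(.258),np.sin(.258)])
A=np.arange(-40,40,.1);a=np.radians(A)
def P(r): return proj(c,np.c_[.558+r*np.sin(a)*b[0],.0535+r*np.sin(a)*b[1],.108+r*np.cos(a)])
print(P(.07)[::100].round())
u0=int(P(.07)[400,0]);g=c["color"][200:290,u0-6:u0+5].mean(axis=(1,2)).round()
d=np.where(g<60)[0]+200;print(d, g[d.min()-203:d.max()-190])
for r,row,o in [(.07,d.min()-.5,-5.74),(.064,d.max()+.5,6.28)]: print(A[np.argmin(abs(P(r)[:,1]-row))]+o)
rr=c["color"][d.min()+2].mean(axis=1);k=np.where(rr[u0-60:u0+60]<40)[0]+u0-60;print("cols",k)
E
```

```text
12.9333 [0.57184373 0.05721787 0.25606884] [-3.1400138  -0.00492665  0.26302681]
[[282. 286.]
 [282. 279.]
 [282. 268.]
 [282. 255.]
 [282. 240.]
 [283. 223.]
 [283. 206.]
 [283. 190.]]
[233 234 235 236 237 238 239 240 241 242 243 244 245 287 288 289] [100. 108.  65.  20.  13.  12.   9.  12.  11.  13.  12.  10.  13.  11.
  11.  56.  77.  80.  79.  79. 143. 154. 154. 154. 154. 154. 154. 153.
 149. 145. 144. 144. 144. 144. 144. 138. 139. 140. 139. 140. 140. 140.
 140. 139. 140. 140. 140. 138. 133. 132. 132. 132. 133. 132. 132. 132.
  77.  37.  37.  40.]
-1.1399999999993664
-33.72
cols [263 264 265 266 267 268 269 270 271 272 273 274 275 276 277 278 279 280
 281 282 283 284 285 286 287 288 289 290 291 292 293 294 295 296 297 298]
```

The slot now stands about 1° from the top: dark floor at rows 233–245, wall to 250, centre column 280.5. Next I'll fetch the stand.

Request:
move_arm([
  {"fingers": 0.7, "offset": [-0.6, 1.6, -3.5], "rot": [0, 0, 0]},
  {"fingers": 0.7, "offset": [-1.6, 3.5, -1], "rot": [0, 0, 0]},
  {"fingers": 0.7, "offset": [-1.6, 3.5, -1], "rot": [0, 0, 0]},
  {"fingers": 0.7, "offset": [-1.6, 3.5, -1], "rot": [0, 0, 0]},
  {"fingers": 0.7, "offset": [-1.6, 3.5, -1], "rot": [0, 0, 0]},
  {"fingers": 0.7, "offset": [-1.6, 3.5, -1], "rot": [0, 0, 0]},
  {"fingers": 0.7, "offset": [-1.6, 3.5, -1], "rot": [0, 0, 0]},
  {"fingers": 0.7, "offset": [-1.6, 3.5, -1], "rot": [0, 0, 0]},
  {"fingers": 0.7, "offset": [-1.6, 3.5, 0], "rot": [0, 0, 0]},
  {"fingers": 0.7, "offset": [-1.6, 3.4, 0], "rot": [0, 0, 0]},
])

```text
time_s: 13.87
position: [0.511, -0.3025, 0.3548]
eef_rot: [-3.137, 0.002, 0.263]
wrist_force: [0.9, 0.3, 0.9]
gripper_width: 0.065
finger_force: 0.0
```

Request:
move_arm([
  {"fingers": 0.7, "offset": [0, 0, 0], "rot": [0, 0, 0.11]},
  {"fingers": 0.7, "offset": [0, 0, 0], "rot": [0, 0, 0.11]},
  {"fingers": 0.7, "offset": [0, 0, 0], "rot": [0, 0, 0.11]},
  {"fingers": 0.7, "offset": [0, 0, 0], "rot": [0, 0, 0.11]},
  {"fingers": 0.7, "offset": [0, 0, 0], "rot": [0, 0, 0.11]},
  {"fingers": 0.7, "offset": [0, 0, 0], "rot": [0, 0, 0.11]},
  {"fingers": 0.7, "offset": [0, 0, 0], "rot": [0, 0, 0.11]},
  {"fingers": 0.7, "offset": [0, 0, 0], "rot": [0, 0, 0.11]},
  {"fingers": 0.7, "offset": [0, 0, 0], "rot": [0, 0, 0.11]},
  {"fingers": 0.7, "offset": [0, 0, 0], "rot": [0, 0, 0.11]},
])

```text
time_s: 14.7
position: [0.5115, -0.3005, 0.354]
eef_rot: [3.141, 0.006, -0.842]
wrist_force: [0.0, 0.0, -0.0]
gripper_width: 0.0651
finger_force: 0.0
```

Request:
move_arm([
  {"fingers": 0.7, "offset": [0, 0, 0], "rot": [0, 0, 0.11]},
  {"fingers": 0.7, "offset": [0, 0, 0], "rot": [0, 0, 0.11]},
  {"fingers": 0.7, "offset": [0, 0, 0], "rot": [0, 0, 0.11]},
  {"fingers": 0.7, "offset": [0, 0, 0], "rot": [0, 0, 0.11]},
  {"fingers": 0.7, "offset": [0, 0, 0], "rot": [0, 0, 0.11]},
  {"fingers": 0.7, "offset": [0, 0, 0], "rot": [0, 0, 0.09]},
  {"fingers": 0.7, "offset": [0, 0, 0], "rot": [0, 0, 0]},
  {"fingers": 0.7, "offset": [0, 0, 0], "rot": [0, 0, 0]},
])

```text
time_s: 15.37
position: [0.5116, -0.3005, 0.3546]
eef_rot: [3.138, 0.004, -1.474]
wrist_force: [0.8, -0.2, 0.1]
gripper_width: 0.0652
finger_force: 0.0
```

```bash
python3 - <<'E'
from cell import *
from h import *
s=read_state();print(s['time_s'],s['position'],s['eef_rot'])
c5=dict(np.load("w5.npz"));print("slot",plane(c5,(280.5,241),.178))
c=snap("wrist","w6");q=snap("scene","s6")
print(proj(c,[[.513,-.301,.31],[.520,-.398,.238]]),proj(q,[[.513,-.301,.31]]))
u=np.zeros((600,800,3),np.uint8);u[:420,:560]=c["color"];u[420:600,560:800]=cv2.resize(q["color"][200:335,100:280],(240,180));u[0:400,565:800]=cv2.resize(q["color"][170:270,260:340],(235,294))[:400] if 0 else 0
cv2.imwrite("pics/u6.png",u[...,::-1])
E
```

```text
15.3667 [ 0.51156997 -0.30052382  0.35455545] [ 3.13794073  0.0042063  -1.47394103]
slot [0.55695124 0.05465042 0.178     ]
[[280.38711065 233.51105111]
 [283.7481822   78.09323487]] [[166.23344252 243.7670768 ]]
```

View pics/u6.png

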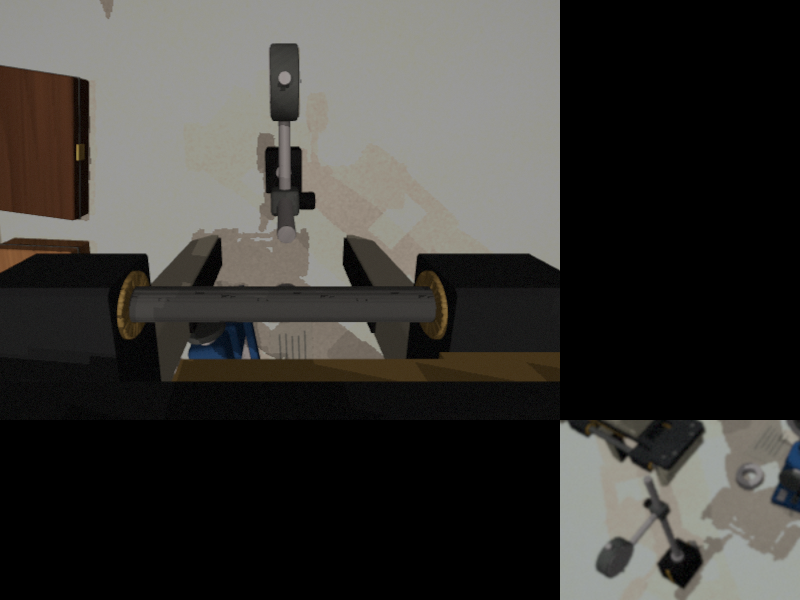

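The wrist view shows the column top at (286,235), the arm straight up the image, and the gauge at (285,80). It is aligned to within about 2 mm, so I'll descend and grip.

Request:
move_arm([
  {"fingers": 0.5, "offset": [0, 0.2, 2], "rot": [0, 0, 0]},
  {"fingers": 0.5, "offset": [0, 0, 2], "rot": [0, 0, 0]},
  {"fingers": 0.5, "offset": [0, 0, 2], "rot": [0, 0, 0]},
  {"fingers": 0.5, "offset": [0, 0, 2.2], "rot": [0, 0, 0]},
  {"fingers": 0, "offset": [0, 0, 0], "rot": [0, 0, 0]},
  {"fingers": 0, "offset": [0, 0, 0], "rot": [0, 0, 0]},
  {"fingers": 0, "offset": [0, 0, 0], "rot": [0, 0, 0]},
  {"fingers": 0, "offset": [0, 0, 0], "rot": [0, 0, 0]},
  {"fingers": 0, "offset": [0, 0, 0], "rot": [0, 0, 0]},
  {"fingers": 0, "offset": [0, 0, 0], "rot": [0, 0, 0]},
])

```text
time_s: 16.3
position: [0.5097, -0.3007, 0.2748]
eef_rot: [3.14, 0.002, -1.477]
wrist_force: [-1.6, -0.7, 6.9]
gripper_width: 0.0116
finger_force: 30.1
```

Request:
move_arm([
  {"fingers": 0, "offset": [0, 0, 0], "rot": [0, 0, 0]},
  {"fingers": 0, "offset": [0, 0, 0], "rot": [0, 0, 0]},
  {"fingers": 0, "offset": [0, 0, 0], "rot": [0, 0, 0]},
])

```text
time_s: 16.55
position: [0.5097, -0.3008, 0.2748]
eef_rot: [3.14, 0.002, -1.477]
wrist_force: [-2.6, -0.3, 5.7]
gripper_width: 0.0114
finger_force: 30.0
```

Request:
move_arm([
  {"fingers": 0, "offset": [0, 0, -0.5], "rot": [0, 0, 0]},
  {"fingers": 0, "offset": [0, 0, -1], "rot": [0, 0, 0]},
  {"fingers": 0, "offset": [0, 0, -1], "rot": [0, 0, 0]},
  {"fingers": 0, "offset": [0, 0, -0.7], "rot": [0, 0, 0]},
  {"fingers": 0, "offset": [-0.15, 1.5, 0], "rot": [0, 0, 0]},
  {"fingers": 0, "offset": [-0.3, 3, 0], "rot": [0, 0, 0]},
  {"fingers": 0, "offset": [-0.3, 3, 0], "rot": [0, 0, 0]},
  {"fingers": 0, "offset": [-0.3, 3, 0], "rot": [0, 0, 0]},
  {"fingers": 0, "offset": [-0.3, 3, 0], "rot": [0, 0, 0]},
  {"fingers": 0, "offset": [-0.15, 1.4, 0], "rot": [0, 0, 0]},
])

```text
time_s: 17.38
position: [0.3569, -0.2992, 0.3066]
eef_rot: [3.138, 0.003, -1.477]
wrist_force: [1.4, 1.0, -8.5]
gripper_width: 0.0114
finger_force: 30.0
```

Request:
move_arm([
  {"fingers": 0, "offset": [0, 0, 0], "rot": [0, 0, -0.04]},
  {"fingers": 0, "offset": [0, 0, 0], "rot": [0, 0, -0.08]},
  {"fingers": 0, "offset": [0, 0, 0], "rot": [0, 0, -0.1]},
  {"fingers": 0, "offset": [0, 0, 0], "rot": [0, 0, -0.1]},
  {"fingers": 0, "offset": [0, 0, 0], "rot": [0, 0, -0.1]},
  {"fingers": 0, "offset": [0, 0, 0], "rot": [0, 0, -0.1]},
  {"fingers": 0, "offset": [0, 0, 0], "rot": [0, 0, -0.1]},
  {"fingers": 0, "offset": [0, 0, 0], "rot": [0, 0, -0.1]},
  {"fingers": 0, "offset": [0, 0, 0], "rot": [0, 0, -0.1]},
  {"fingers": 0, "offset": [0, 0, 0], "rot": [0, 0, -0.1]},
])

```text
time_s: 18.22
position: [0.3599, -0.2997, 0.3068]
eef_rot: [-3.141, 0.003, -0.552]
wrist_force: [0.3, 0.9, -8.0]
gripper_width: 0.0115
finger_force: 30.0
```

Request:
move_arm([
  {"fingers": 0, "offset": [0, 0, 0], "rot": [0, 0, -0.1]},
  {"fingers": 0, "offset": [0, 0, 0], "rot": [0, 0, -0.1]},
  {"fingers": 0, "offset": [0, 0, 0], "rot": [0, 0, -0.1]},
  {"fingers": 0, "offset": [0, 0, 0], "rot": [0, 0, -0.1]},
  {"fingers": 0, "offset": [0, 0, 0], "rot": [0, 0, -0.1]},
  {"fingers": 0, "offset": [0, 0, 0], "rot": [0, 0, -0.1]},
  {"fingers": 0, "offset": [0, 0, 0], "rot": [0, 0, -0.1]},
  {"fingers": 0, "offset": [0, 0, 0], "rot": [0, 0, -0.08]},
  {"fingers": 0, "offset": [0, 0, 0], "rot": [0, 0, -0.04]},
  {"fingers": 0, "offset": [0, 0, 0], "rot": [0, 0, 0]},
])

```text
time_s: 19.05
position: [0.3599, -0.2997, 0.3068]
eef_rot: [-3.139, 0.001, 0.265]
wrist_force: [-0.0, 0.3, -8.0]
gripper_width: 0.0115
finger_force: 30.0
```

Request:
move_arm([
  {"fingers": 0, "offset": [0.45, -1.5, 0], "rot": [0, 0, 0]},
  {"fingers": 0, "offset": [1, -3.4, 0], "rot": [0, 0, 0]},
  {"fingers": 0, "offset": [1, -3.4, 0], "rot": [0, 0, 0]},
  {"fingers": 0, "offset": [1, -3.4, 0], "rot": [0, 0, 0]},
  {"fingers": 0, "offset": [1, -3.4, 0], "rot": [0, 0, 0]},
  {"fingers": 0, "offset": [1, -3.4, 0], "rot": [0, 0, 0]},
  {"fingers": 0, "offset": [1, -3.4, 0], "rot": [0, 0, 0]},
  {"fingers": 0, "offset": [1, -3.4, 0], "rot": [0, 0, 0]},
  {"fingers": 0, "offset": [1, -2.7, 0], "rot": [0, 0, 0]},
  {"fingers": 0, "offset": [0.4, -1.2, 0], "rot": [0, 0, 0]},
])

```text
time_s: 19.88
position: [0.369, 0.0084, 0.3076]
eef_rot: [-3.137, 0.0, 0.263]
wrist_force: [-0.0, -2.1, -7.8]
gripper_width: 0.0116
finger_force: 30.0
```

Request:
move_arm([
  {"fingers": 0, "offset": [0, 0, 1], "rot": [0, 0, 0]},
  {"fingers": 0, "offset": [0, 0, 1], "rot": [0, 0, 0]},
  {"fingers": 0, "offset": [0, 0, 0], "rot": [0, 0, 0]},
  {"fingers": 0, "offset": [0, 0, 0], "rot": [0, 0, 0]},
])

```text
time_s: 20.22
position: [0.369, 0.0055, 0.2873]
eef_rot: [-3.138, 0.002, 0.262]
wrist_force: [0.1, 1.2, -7.8]
gripper_width: 0.0117
finger_force: 30.0
```

```bash
python3 - <<'E'
from cell import *
from h import *
s=read_state();print(s['time_s'],s['position'],s['eef_rot'])
c=snap("wrist","w7");q=snap("scene","s7");t=snap("top","t7")
u=np.zeros((600,800,3),np.uint8);u[:420,:560]=c["color"];u[420:600,560:800]=cv2.resize(q["color"][120:300,170:410],(240,180))
u[:290,562:800]=cv2.resize(q["color"][150:272,230:330],(238,290),interpolation=cv2.INTER_CUBIC)
u[424:600,:400]=cv2.resize(t["color"][200:288,140:340],(400,176))
cv2.imwrite("pics/u7.png",u[...,::-1]);print(proj(c,[[.557,.0545,.178]]))
E
```

```text
20.2167 [0.36904045 0.00548454 0.28728365] [-3.13811253e+00  2.05491938e-03  2.62194201e-01]
[[285.2048123  -77.25328866]]
```

View pics/u7.png

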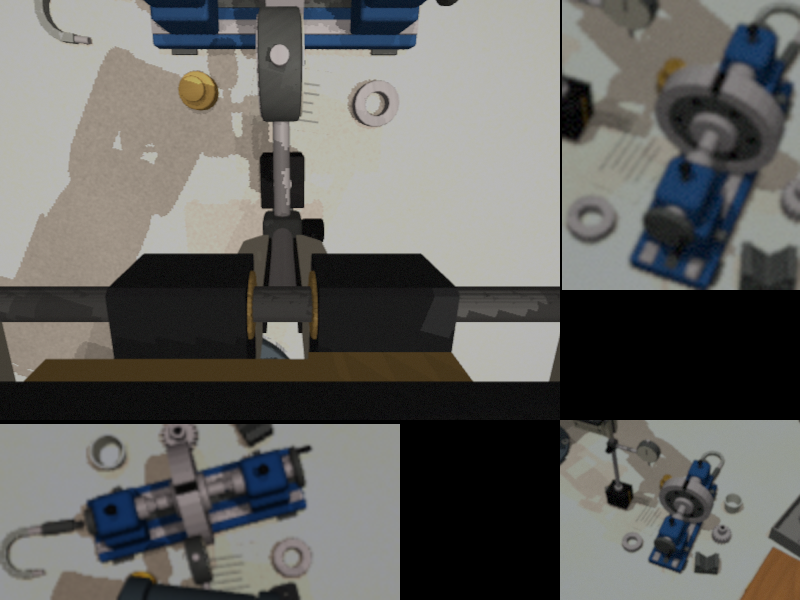

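The wrist view shows the gauge at (280,65), the arm straight, and the weight and ring clear on either side. In the scene crop the slot is at the top of the rim. I'll refine the slot from the two fixed cameras numerically.

```bash
python3 - <<'E'
from h import *
S=[.557,.0545,.178]
for f in ("t7","s7"):
    c=dict(np.load(f+".npz"));p=proj(c,[S])[0];u,v=p.round().astype(int)
    g=c["color"][v-9:v+10,u-9:u+10].mean(axis=2)
    print(f,p.round(1));print(g.round().astype(int))
w=dict(np.load("w7.npz"))
g=w["color"].mean(axis=2)
for r in (60,80,100,110,135,145,180): 
    k=np.where(g[r,240:320]<95)[0]+240; print(r,k.min() if len(k) else 0,k.max() if len(k) else 0)
E
```

```text
t7 [231.5 231.3]
[[100 103 107 109 109 108 108 109 109 109 106 110 111  72  42 103 138 130
  119]
 [101 102 107 110 109 109 109 111 110 112 108 113 116  87  50  68 104  83
   58]
 [101 102 106 110 111 112 114 115 116 118 118 119 119  97  48  51  54  54
   48]
 [101 102 106 113 116 118 119 118 119 118 119 119 118 111  67  54  67  73
   58]
 [103  95  97 112 118 119 118 119 118 118 118 119 119 119  82  70  83  87
   73]
 [ 83  67  66 104 118 119 118 118 119 119 119 119 111 107  73  76  91  97
   89]
 [ 37  35  41  99 119 119 118 119 111 107 101  96  76  65  44  70  93 104
  104]
 [ 29  39  52  91 110 108 103  99  78  65  51  33  23  16  14  52  91 110
  111]
 [ 29  43  57  67  76  70  54  41  27  17  12   7   7   9   7  40  92 115
  116]
 [ 56  58  62  55  32  20  11   6   8   6   7   6   8   8   8  31  94 119
  122]
 [ 83  75  69  62  36  12   8   8   8   7   8   7   7   8  30  31  87 117
  127]
 [ 83  83  74  71  47  17   8   8   8   7  18  32  55  74  91  90  86 115
  133]
 [ 75  74  67  72  55  23  18  32  40  68  84  92 111 129 135 135 113 119
  134]
 [ 66  61  57  71  71  74  84 
[... 1391 characters left out ...]
 68  34  13  20  46  86 115 126 126 127 127 125
  123]
 [103 111 111 116 104  85  50  21  15  26  65 105 122 127 127 126 127 124
  123]
 [ 81  86  91  90  85  62  41  14  18  40  85 115 124 125 126 127 127 123
  125]
 [ 70  71  74  76  63  49  23   1  16  53  92 117 124 126 127 126 125 123
  123]
 [ 69  68  70  69  61  49  23  18  23  55  85 104 115 120 122 124 125 122
  122]
 [ 63  61  67  64  64  48  39  28  32  50  72  81  93 100 108 113 122 124
  123]
 [ 47  48  50  47  53  46  38  29  46  57  68  73  73  79  84  98 109 115
  121]
 [ 31  36  37  37  38  37  35  36  45  60  65  67  71  72  76  82  86  99
  109]]
60 258 301
80 259 301
100 260 300
110 260 300
135 0 0
145 273 276
180 260 303
```

Request:
move_arm([
  {"fingers": 0, "offset": [0.7, 0.3, 0], "rot": [0, 0, 0]},
  {"fingers": 0, "offset": [1.4, 0, 0], "rot": [0, 0, 0]},
  {"fingers": 0, "offset": [1.4, 0, 0], "rot": [0, 0, 0]},
  {"fingers": 0, "offset": [1.4, 0, 0], "rot": [0, 0, 0]},
  {"fingers": 0, "offset": [1.4, 0, 0], "rot": [0, 0, 0]},
  {"fingers": 0, "offset": [1.4, 0, 0], "rot": [0, 0, 0]},
  {"fingers": 0, "offset": [1.4, 0, 0], "rot": [0, 0, 0]},
  {"fingers": 0, "offset": [0.8, 0, 0], "rot": [0, 0, 0]},
  {"fingers": 0, "offset": [0, 0, 0.5], "rot": [0, 0, 0]},
  {"fingers": 0, "offset": [0, 0, 0], "rot": [0, 0, 0]},
])

```text
time_s: 21.2
position: [0.4652, 0.0281, 0.2808]
eef_rot: [-3.138, 0.004, 0.263]
wrist_force: [-2.0, 0.3, -7.9]
gripper_width: 0.0115
finger_force: 30.0
```

Request:
move_arm([
  {"fingers": 0, "offset": [0, 0, 0], "rot": [0, 0, 0]},
  {"fingers": 0, "offset": [0, 0, 0], "rot": [0, 0, 0]},
])

```text
time_s: 21.37
position: [0.4651, 0.028, 0.2818]
eef_rot: [-3.138, 0.002, 0.263]
wrist_force: [-0.1, -0.0, -7.9]
gripper_width: 0.0116
finger_force: 30.0
```

```bash
python3 - <<'E'
from cell import *
from h import *
s=read_state();print(s['time_s'],s['position'],s['eef_rot'],s['wrist_force'])
q=snap("scene","s8");t=snap("top","t8");c=snap("wrist","w8")
u=np.zeros((600,800,3),np.uint8)
u[:,:400]=cv2.resize(q["color"][150:240,265:325],(400,600),interpolation=cv2.INTER_CUBIC)
u[:300,400:]=cv2.resize(t["color"][200:275,190:290],(400,300),interpolation=cv2.INTER_CUBIC)
u[300:,400:]=cv2.resize(c["color"],(400,300))
cv2.imwrite("pics/u8.png",u[...,::-1])
print(proj(q,[[.557,.054,.178],[.557,.054,.191]]),proj(t,[[.557,.054,.178],[.557,.054,.191]]))
E
```

```text
21.3667 [0.46511986 0.02800648 0.28183655] [-3.13825873e+00  2.07361821e-03  2.62920455e-01] [-0.09632324 -0.04753706 -7.92428486]
[[295.59816338 182.04995267]
 [295.78160699 178.57047459]] [[231.75083294 231.31841661]
 [231.22004385 230.47054416]]
```

View pics/u8.png

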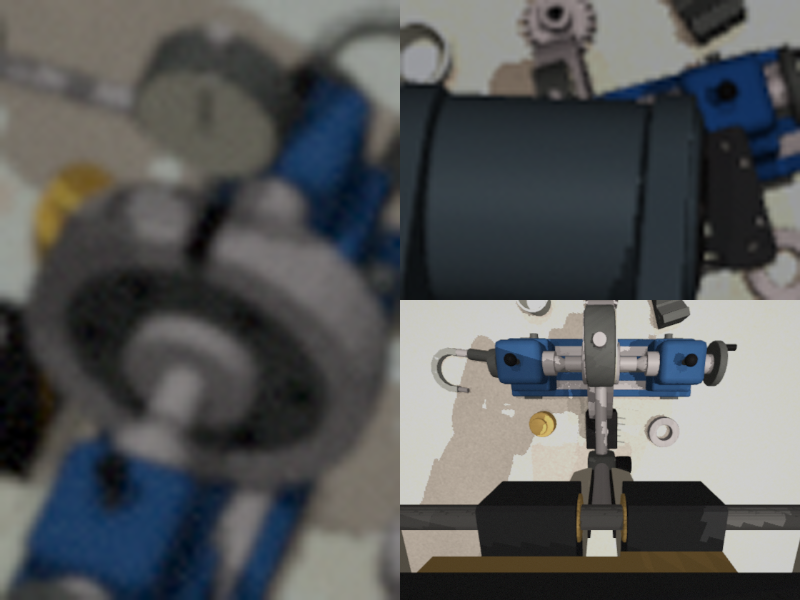

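The scene crop shows the gauge face centred at about (205,120), directly over the slot at (205,230). The wrist crop shows the gauge midway between head and tailstock. A quick numeric check of the dial centre comes next.

```bash
python3 - <<'E'
from h import *
q=dict(np.load("s8.npz"));o=np.array([.557,.054,0]);x=np.array([.966,.258,0]);y=np.array([-.258,.966,0])
# face of dial: greenish-bright ellipse
h=cv2.cvtColor(q["color"],cv2.COLOR_RGB2HSV)[150:180,280:312]
rgb=q["color"][150:180,280:312].astype(int);m=((rgb[...,1]-rgb[...,2]>8)&(rgb[...,0]<160)).astype(np.uint8)
n,l,st,ce=cv2.connectedComponentsWithStats(m);i=1+np.argmax(st[1:,4]);print(st[i],ce[i]+[280,150])
for d in (.008,.011): print(proj(q,[o-y*d+[0,0,.2455],o-y*d+x*.005+[0,0,.2455],o-y*(d-.005)+[0,0,.2455]]))
c=dict(np.load("w8.npz"));k=np.where(c["color"][50,240:320].mean(axis=1)<110)[0]+240;print(k.min(),k.max());
g=.26;print(proj(c,[o+[0,0,g],o+y*.003+[0,0,g]]))
E
```

```text
[  0  11  26  19 242] [291.6322314  169.46694215]
[[295.38250035 165.59382734]
 [297.42594111 166.20036246]
 [296.13987547 164.09117796]]
[[294.92606534 166.49940472]
 [296.97242115 167.10789494]
 [295.6859515  164.99177339]]
258 301
[[279.9824883   62.26722174]
 [273.65758364  62.25417458]]
```

The gauge sits within about 2 mm of the slot in both views, so I'll set it down.

Request:
move_arm([
  {"fingers": 0, "offset": [0, 0, 0.3], "rot": [0, 0, 0]},
  {"fingers": 0, "offset": [0, 0, 0.2], "rot": [0, 0, 0]},
  {"fingers": 0, "offset": [0, 0, 0.15], "rot": [0, 0, 0]},
  {"fingers": 0, "offset": [0, 0, 0], "rot": [0, 0, 0]},
  {"fingers": 0, "offset": [0, 0, 0], "rot": [0, 0, 0]},
])

```text
time_s: 21.93
position: [0.4656, 0.0282, 0.2752]
eef_rot: [-3.138, 0.002, 0.263]
wrist_force: [0.0, 0.4, -7.4]
gripper_width: 0.0116
finger_force: 30.0
```

Request:
move_arm([
  {"fingers": 0, "offset": [0, 0, 0.05], "rot": [0, 0, 0]},
  {"fingers": 0, "offset": [0, 0, 0], "rot": [0, 0, 0]},
  {"fingers": 0, "offset": [0, 0, 0], "rot": [0, 0, 0]},
])

```text
time_s: 22.18
position: [0.4657, 0.0282, 0.2749]
eef_rot: [-3.138, 0.002, 0.263]
wrist_force: [0.6, 0.1, -8.5]
gripper_width: 0.0118
finger_force: 30.0
```

Request:
move_arm([
  {"fingers": 0, "offset": [0, 0, 0.06], "rot": [0, 0, 0]},
  {"fingers": 0, "offset": [0, 0, 0.06], "rot": [0, 0, 0]},
  {"fingers": 0, "offset": [0, 0, 0], "rot": [0, 0, 0]},
])

```text
time_s: 22.43
position: [0.4661, 0.0282, 0.2748]
eef_rot: [-3.139, -0.0, 0.263]
wrist_force: [-1.7, 0.4, 3.7]
gripper_width: 0.0116
finger_force: 30.0
```

Request:
move_arm([
  {"fingers": 0.2, "offset": [0, 0, 0], "rot": [0, 0, 0]},
  {"fingers": 0.4, "offset": [0, 0, 0], "rot": [0, 0, 0]},
  {"fingers": 0.6, "offset": [0, 0, 0], "rot": [0, 0, 0]},
  {"fingers": 0.6, "offset": [0, 0, 0], "rot": [0, 0, 0]},
  {"fingers": 0.6, "offset": [0, 0, -1], "rot": [0, 0, 0]},
  {"fingers": 0.6, "offset": [0, 0, -2], "rot": [0, 0, 0]},
  {"fingers": 0.6, "offset": [0, 0, -3], "rot": [0, 0, 0]},
  {"fingers": 0.6, "offset": [0, 0, -3], "rot": [0, 0, 0]},
  {"fingers": 0.6, "offset": [0, 0, -1], "rot": [0, 0, 0]},
  {"fingers": 0.6, "offset": [0, 0, 0], "rot": [0, 0, 0]},
])

```text
time_s: 23.27
position: [0.4667, 0.0279, 0.3765]
eef_rot: [-3.14, -0.003, 0.263]
wrist_force: [0.1, -0.3, -0.1]
gripper_width: 0.0558
finger_force: 0.0
```

Request:
move_arm([
  {"fingers": 0.6, "offset": [-3.5, 0, 0], "rot": [0, 0, 0]},
  {"fingers": 0.6, "offset": [-3.5, 0, 0], "rot": [0, 0, 0]},
  {"fingers": 0.6, "offset": [-3.5, 0, 0], "rot": [0, 0, 0]},
  {"fingers": 0.6, "offset": [-3.5, 0, 0], "rot": [0, 0, 0]},
  {"fingers": 0.6, "offset": [0, 0, 0], "rot": [0, 0, 0]},
  {"fingers": 0.6, "offset": [0, 0, 0], "rot": [0, 0, 0]},
])

```text
time_s: 23.77
position: [0.3298, -0.0087, 0.3734]
eef_rot: [-3.138, 0.001, 0.262]
wrist_force: [0.0, 0.7, 0.8]
gripper_width: 0.0557
finger_force: 0.0
```

```bash
python3 - <<'E'
from cell import *
from h import *
s=read_state();print(s['time_s'],s['position'],s['wrist_force'])
q=snap("scene","s9");t=snap("top","t9");c=snap("wrist","w9")
u=np.zeros((600,800,3),np.uint8)
u[:,:400]=cv2.resize(q["color"][150:240,265:325],(400,600),interpolation=cv2.INTER_CUBIC)
u[:300,400:]=cv2.resize(t["color"][200:275,190:290],(400,300),interpolation=cv2.INTER_CUBIC)
u[300:,400:]=cv2.resize(c["color"],(400,300))
cv2.imwrite("pics/u9.png",u[...,::-1])
o=np.array([.557,.054,0]);x=np.array([.966,.258,0]);y=np.array([-.258,.966,0])
for n,k in (("scene",q),("top",t),("wrist",c)): print(n,proj(k,[o+[0,0,.178],o+[0,0,.265],o-.095*x+[0,0,.31]]).round(1).tolist())
E
```

```text
23.7667 [ 0.32979087 -0.00866035  0.37336768] [0.02105452 0.74423294 0.79662272]
scene [[295.6, 182.0], [296.9, 157.4], [257.7, 131.8]]
top [[231.8, 231.3], [227.9, 225.2], [236.2, 263.5]]
wrist [[281.6, -74.1], [280.7, -153.8], [279.8, -9.5]]
```

View pics/u9.png

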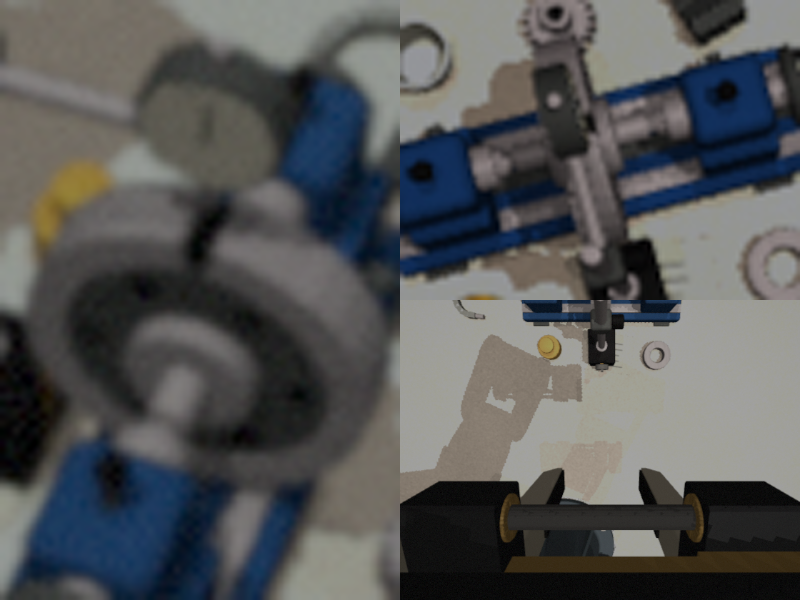

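The stand is upright and free. In the top view its gauge spindle is at (228.3,225.3), against (227.9,225.2) predicted for a stylus over the slot. In the scene view the dial sits centred over the slot, which is at the top of the disc. I'm handing in.

```bash
python3 -c "
from cell import *
print(job_done())"
```

```text
the job is handed in; nothing more can be done
None
```

I turned the disc until its slot was at the top (measured about 1° off), set the dial gauge stand down upright with its stylus about 2 mm or less from over the slot, let go, and handed the job in; the hand-in gave no verdict.

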